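Close a ratchet mould clamp and seat the pouring collar

ROBOT

A 6-joint arm with a two-finger parallel gripper is mounted at the origin on the work surface. World frame = base frame: x ahead of the robot, y to its left, z up, the work surface at z = 0. Lengths are in mm, angles in rad, forces in N, time in s.
With the tool pointing down it reaches from about 325 to 900 mm from the base axis. Payload 6.1 kg.
Tool frame: the origin (TCP) lies at the very end of the fingers, on their centre line; the grasp point (between the pads) lies 19 mm behind it; y points along the fingers, x is the direction in which the jaws open and shut, and the axes are right-handed (so a half turn about y gives the same grasp; the last joint's range is limited). The gripper opens to 87 mm and grips with 3 to 60 N. Pads are 19 mm wide; open, the fingers measure 117 mm over their backs; the gripper's body (75 mm by 190 mm) begins 51 mm behind the grasp point.
Start: joints at [1.197, 0.22, 1.526, -0, 1.395, -0.126], TCP at [153.294, 605.902, 222.538] pointing down, gripper open.
Joint ranges: [-2.98, 2.98], [-0.91, 2.08], [0.09, 2.57], [-1.24, 4.39], [0.2, 2.65], [-2.68, 2.68]. Speed limits (rad/s): [2.57, 2.57, 3.01, 3.14, 3.14, 3.14].

INTERFACE

Orientations are given as a rotation vector (axis times angle).
In Python, from station import sense, camera, sign_off gives the robot as it stands.
- The arm moves only by the shell command python3 -m creep 'ROWS' [FORCE]. ROWS is JSON, a list of rows, each a list of 7 numbers: the shift along the tool's x, y, z in cm, then the turn, a rotation vector about the tool's x, y, z in rad, then the finger opening in cm, from 0 to 8.7. A call has 1 to 20 rows; each row shifts and turns the commanded pose from where the row before left it, along the tool's axes as they then stand; what a row does not reach is not made up. A row lasts 1/10 s, in which the tool goes at most 50 mm and 8.59 degrees, less where a joint would pass 70% of its speed; a pose out of reach is approached as far as the arm can. A call with a gripper value outside its range is refused whole. The fingers move at their own pace and stop on an object; FORCE is the grip in N (left out, the last holds). Time passes only in rows, so rows that do not move let the fingers close. It gives the time, the measured TCP pose, the force and the opening at its end, in the units of the state.
- sense(): the state, without advancing time (a new reading comes with each control period).
- camera(name): name is "side" or "top" or "wrist"; returns a dict with "img" (420x560x3 uint8, red, green, blue), "vfov" (degrees; the focal length in pixels is half the picture's height over the tangent of half this angle, whatever the lens; pixels are square), "cx", "cy" (the principal point, pixels), "dist" ([k1, k2, p1, p2, k3] as OpenCV has them; the pictures are not rectified), "R" (3x3) and "t" (3): a world point X has camera coordinates R X + t. Camera axes: x right, y down, z forward; pixel columns grow to the right and rows downward; lengths in mm; the calibration is good to about 2 mm. A picture is of the moment at which its call begins. There is no depth.
- sign_off(): hands the job in, once; it reports no verdict.
The state is a dict: "clock": time; "joints": joint angles; "joint_vel": joint speeds; "joint_efforts": joint torques, N m; "position": TCP position; "tool_rot": TCP orientation; "force": force on the tool from outside, world axes, zero at the start; "torque": the same for the moment, N m; "opening": opening from 0.0 (shut) to 1.0 (fully open).
Only numpy, scipy, OpenCV 4.12 (cv2) and the standard library are available. Lean on these libraries where they do the work, as an engineer would, in place of code of your own. Each camera call takes 0.05 s, during which the arm holds its last target. There are 200 camera calls.

TASK

Get the plaster mould ready for casting: flip the small direction lever on top of the ratchet head over to the mould's side, then swing the ratchet handle back and forth until the sliding mould half is fully home against the fixed half. Then take the aluminium pouring collar that has two lugs, set it on the mould's mouth and turn it with light pressure until its lugs drop into the slots and its flange lies flush on the plaster. Move the sliding half only with the ratchet, leave the lever on the mould's side, and leave the other things on the bench where they are.

Things in the scene. Friction and masses are not known exactly. Their poses are not given: they have to be found in the camera images.
- clamp: Ratchet mould clamp, fixed: grey bed plate 130 x 360 x 12 mm (y -160 to +200) with two plaster halves and a steel ratchet head. Origin on the bench; z up, +y from mould to head, -x to the robot's side; placed and yawed anew each time. Closed mould: 100 x 100 mm, top at z 84 mm, parting plane y = -80 mm, fixed half on the -y side, sliding half +y, each with a 12 mm grey plate behind.
- mouth (a point): Centre of the mould's mouth, at the plaster's top (84 mm up), on the fixed half's parting face; axes as the clamp. The mouth is a recess 16 mm deep, an octagon 40 mm across flats, with two slots 14 mm wide reaching 28 mm from the centre along the clamp's +y and -y. Half of it is in the sliding half, so it is whole only when the mould is closed.
- jaw (a joint): Slide of the sliding mould half (m): 0 fully open, 0.026 fully home against the fixed half (the gap is 0.026 minus this). Starts at 0.002 to 0.007. The ratchet drives it 12 mm per radian; friction (about 75 N) holds it in between.
- jaw_face (a point): Middle of the top edge of the sliding half's parting face.
- head_axis (a point): On the vertical axis of the ratchet head, about which the handle turns, at the top of its steel disc (56 mm diameter, 64 mm above the bench, over a 68 mm toothed wheel); at x = 0, y = +130 mm of the clamp.
- handle (a joint): Handle swing (rad), -0.7 to +0.7 between stops; 0 points along the clamp's -x, positive is clockwise from above (grip away from the mould). Stays where left. With the lever on the mould's side, positive swings drive the jaw closed (9 N at the grip; once home the ratchet skips), negative ones click back freely; on the other side negative swings open it. 20 teeth: up to 0.31 rad lost per reversal.
- handle_grip (a point): On the axis of the handle's upright round black grip, 24 mm diameter, 90 mm above the bench; the grip spans 64 to 112 mm above the bench, narrower in its last 6 mm at each end. It stands 130 mm from the head axis and moves with the handle.
- lever (a joint): Direction lever (rad), -0.42 to +0.42 relative to the handle. Negative (as it starts): leans away from the mould, drives the jaw open. Positive: leans to the mould, drives it closed; above 0.3 it is fully over; near 0 is neutral. Stays where left; about 3 N at its pin moves it.
- lever_tip (a point): On the axis of the lever's upright round pin, 12 mm diameter, 66 to 96 mm above the bench (this point 86 mm). The lever lies flat on the head, its pivot 44 mm out from the head axis on the handle's centre line, the pin 44 mm from the pivot: over the head axis at mid travel, about 18 mm to either side (across the handle) at the ends.
- collar: Pouring collar to fit, aluminium, about 120 g, upright on the bench: 33 mm foot with two lugs (10 wide, 8 high, to 25 mm from the centre along +x and -x), 64 mm flange at 14 to 20 mm with two 12 mm wide ears above the lugs (to 40 mm), 34 mm tube to 54 mm. Origin: centre of the underside. Seated: x along the clamp's y, either way round, origin 14 mm below the mouth point.
- plain_collar: A plain collar without lugs or ears (foot 52 mm, flange 68 mm, tube 34 mm diameter, 54 mm high), not to be used. It may stand nearer or farther than the other. Origin: centre of its underside.
- bowl: A bisque bowl, 110 mm diameter, 50 mm high; origin at its underside.
- cup: A bisque cup, 72 mm diameter, 85 mm high; origin at its underside.
- glaze_jar: A jar, 64 mm diameter, 85 mm high; origin at its underside.
- scraper: A spatula-like scraper lying between the clamp and the robot; origin near its middle.
- wood_block: A wooden block 90 x 50 x 25 mm; origin at its underside.
Things that resemble listed ones, but are neither listed nor needed, are in the scene too. Leave any red look-alike of the collar alone.

How it is judged (in metres and radians):
On the way, in this order (a step that is already met when the one before it is completed fails the run):
1. the direction lever is flipped to the mould's side while the mould is still open (value of joint lever above 0.28 rad and value of joint jaw below 0.012 m), for 0.2 s.
2. the ratchet has closed the mould (value of joint jaw above 0.0245 m), for 0.2 s.
3. the collar is seated in the mouth with its lugs in the slots (horizontal distance between collar and mouth below 0.006 m and z of collar in the frame of mouth below -0.0115 m and angle between the x axis of collar and the y axis of clamp, either way round below 0.2 rad and angle between collar's own z axis and vertical below 0.1 rad), for 0.2 s.
At the end, for the whole second after the job is handed in: The sliding half is within 1.5 mm of fully home, the lever is on the mould's side (above 0.2 rad), and the collar rests upright in the mouth: within 6 mm of its centre, lugs within 0.2 rad of the slots, origin at least 11.5 mm below the plaster's top (flush within 2.5 mm) (all of step 3 and value of joint jaw above 0.0245 m and value of joint lever above 0.2 rad and linear speed of collar below 0.02 m/s); the robot touches nothing.
It fails at once if another thing on the bench is moved by more than 40 mm (distance of any of plain_collar, bowl, cup, glaze_jar, scraper, wood_block from where it was at the start of the episode above 0.04 m).
It fails at once if the sliding half is pushed by the hand or arm instead of the ratchet (over 25 N) (contact force between any of the fingers, the arm and jaw above 25 N).
It fails at once if the collar is pressed on the plaster with more than 80 N (contact force between collar and clamp above 80 N or contact force between collar and jaw above 80 N).
It also fails if it takes over 69 s, if anything falls off the work surface, if the arm or the gripper's body presses on something with over 40 N, if the wrist force passes 120 N, or if a joint passes its speed limit or range.

## Working session

There is one attempt and no reset: what is moved stays moved. The work goes in short steps, Python scripts to look and compute and a shell command to move; the robot and the scene stay as the last step left them, time stands still between calls to the robot, and variables do not carry over. Pictures are saved under pics/ and viewed, about 8 in all and at most 12, crops included, and the job is handed in when it is done.

```bash
ls; mkdir -p pics
cat > h.py <<'E'
import numpy as np, cv2
from station import sense, camera
from scipy.spatial.transform import Rotation as Ro
def K(c):
    f=c["img"].shape[0]/2/np.tan(np.radians(c["vfov"])/2)
    return np.array([[f,0,c["cx"]],[0,f,c["cy"]],[0,0,1.]])
def onz(c,px,z):
    u=cv2.undistortPoints(np.array(px,float).reshape(-1,1,2),K(c),np.array(c["dist"],float)).reshape(-1,2)
    R=np.array(c["R"]);t=np.array(c["t"]).ravel()
    o=-R.T@t; d=np.c_[u,np.ones(len(u))]@R
    return o+d*((z-o[2])/d[:,2])[:,None]
def proj(c,X):
    return cv2.projectPoints(np.array(X,float).reshape(-1,1,3),cv2.Rodrigues(np.array(c["R"]))[0],np.array(c["t"],float).ravel(),K(c),np.array(c["dist"],float))[0].reshape(-1,2)
def save(n,img): cv2.imwrite("pics/"+n,img[:,:,::-1])
E
python3 - <<'E'
from h import *
import pickle
s=sense();print(s)
o={n:camera(n) for n in("top","side")}
pickle.dump(o,open("c0.pkl","wb"))
for n in o:
    c=o[n];save(n+"0.png",c["img"]);print(n,c["vfov"],c["dist"],-np.array(c["R"]).T@np.array(c["t"]).ravel())
E
```

```text
pics
{'clock': 0.0, 'joints': array([ 1.19694248e+00,  2.21250146e-01,  1.52763687e+00,  4.79812472e-05,
        1.39471805e+00, -1.26087560e-01]), 'joint_vel': array([ 9.54551244e-04, -8.72625848e-05, -7.35058323e-06, -1.05890643e-03,
        1.47840274e-03,  5.28368704e-04]), 'joint_efforts': array([-9.55180731e-04, -4.94618976e+01, -3.87368274e+01,  6.97380002e-02,
        5.75123937e-02, -1.84071519e-04]), 'position': array([153.01909339, 605.31835346, 221.4087647 ]), 'tool_rot': array([-1.31728674, -1.023441  ,  1.02636882]), 'force': array([-0.60507976, -0.32679992,  0.8558457 ]), 'torque': array([-0.04822235,  0.04143248,  0.03618317]), 'opening': 0.9998590871807072}
top 44.67249082550905 [-0.00059636  0.          0.          0.          0.        ] [ 336.42558786    7.87772539 1438.61039969]
side 43.18357802339397 [-0.16752208  0.          0.          0.          0.        ] [  164.74513632 -1043.67903616  1074.95682796]
```

View pics/top0.png

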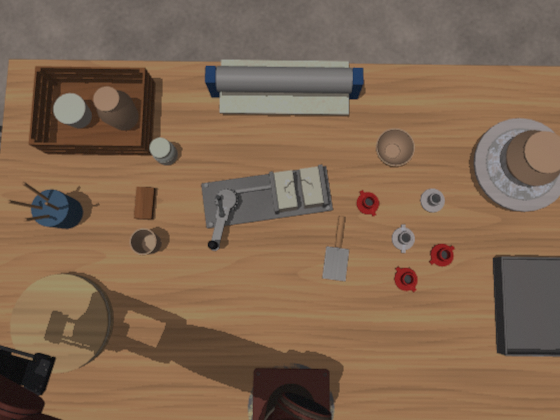

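View pics/side0.png

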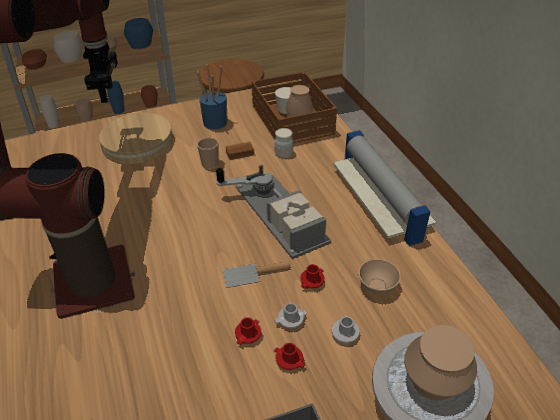

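The image shows the clamp at about (267,195) in the top view, with the head at (227,200), grip at (213,245) and mould at (299,189). These could be taken for the collar in the top view: the grey one with ears at (404,238), the plain grey one at (433,200), and red look-alikes at (368,203), (442,255) and (405,279). I choose (404,238) and will check it in a close crop.

Run:
```python
from h import *
import pickle
o=pickle.load(open("c0.pkl","rb"));t=o["top"]["img"]
a=cv2.resize(t[160:260,195:340],None,fx=5,fy=5,interpolation=cv2.INTER_CUBIC)[:, :725]
b=cv2.resize(t[215:265,380:455],None,fx=5,fy=5,interpolation=cv2.INTER_CUBIC)
a=cv2.resize(t[160:260,195:335],None,fx=4,fy=4,interpolation=cv2.INTER_CUBIC)
b=cv2.resize(t[185:260,385:450],None,fx=3,fy=3,interpolation=cv2.INTER_CUBIC)
im=np.zeros((400,760,3),np.uint8);im[:400,:560]=a;im[:225,562:757]=b
im=np.clip(im*1.6,0,255).astype(np.uint8)
save("crop1.png",im)
c=o["top"]
# bed mask: grey low-sat
hsv=cv2.cvtColor(t,cv2.COLOR_RGB2HSV)
m=((hsv[:,:,1]<70)).astype(np.uint8)
m[:150]=0;m[270:]=0;m[:,:195]=0;m[:,345:]=0
m=cv2.morphologyEx(m,cv2.MORPH_OPEN,np.ones((2,2)))
cs,_=cv2.findContours(m,0,2)
k=max(cs,key=cv2.contourArea);print(cv2.contourArea(k),cv2.minAreaRect(k))
for p,z in [((404,238),54),((433,200),54),((213,245),112),((220,199),96),((227,199),64)]:
    print(p,onz(c,[p],z).round(1))
```

```text
5793.0 ((268.0036926269531, 207.97698974609375), (68.38300323486328, 128.7686004638672), 80.67640686035156)
(404, 238) [[ 456.1 -301.    54. ]]
(433, 200) [[ 561.7 -382.5   54. ]]
(213, 245) [[426.2 208.  112. ]]
(220, 199) [[549.8 196.1  96. ]]
(227, 199) [[555.1 181.5  64. ]]
```

View pics/crop1.png

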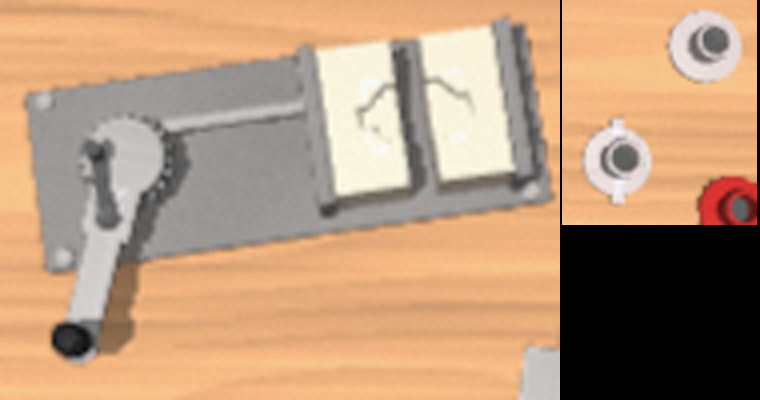

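The crop confirms that the collar at (404,238) is grey with two ears, which point along the image vertical. Its neighbour at (433,200) has none. It also gives bed corners and parting edges for working out the clamp pose.

```bash
cat >> h.py <<'E'
def C(x,y,z=0):
    import json
    p=json.load(open("clamp.json")); a=p[2]
    return np.array([p[0]+np.cos(a)*x-np.sin(a)*y,p[1]+np.sin(a)*x+np.cos(a)*y,z])
def go(target,yawpt=None):
    "print shift (cm, tool axes) to reach target TCP pos; and yaw of tool"
    s=sense();R=Ro.from_rotvec(s["tool_rot"]).as_matrix()
    print("clk",round(s["clock"],2),"pos",s["position"].round(1),"toolshift cm",(R.T@(np.array(target)-s["position"])/10).round(2),"yaw x",round(np.arctan2(R[1,0],R[0,0]),3),"y",R[:,1].round(3),"open",round(s["opening"]*87,1),"F",s["force"].round(1))
E
python3 - <<'E'
from h import *
import pickle,json
from scipy.optimize import least_squares
o=pickle.load(open("c0.pkl","rb"));c=o["top"]
cr=lambda *l:[(195+(x+.5)/4-.5,160+(y+.5)/4-.5) for x,y in l]
px=cr((28,93),(50,272),(552,202),(129,155),(415,38),(437,190))
loc=np.array([(65,200,12),(-65,200,12),(-65,-160,12),(0,130,64),(50,-80,84),(-50,-80,84)],float)
W=np.vstack([onz(c,[p],l[2]) for p,l in zip(px,loc)])
def f(q):
    ca,sa=np.cos(q[2]),np.sin(q[2])
    return np.r_[q[0]+ca*loc[:,0]-sa*loc[:,1]-W[:,0],q[1]+sa*loc[:,0]+ca*loc[:,1]-W[:,1]]
r=least_squares(f,[560,50,0],loss="soft_l1",f_scale=3);print(r.x,r.fun.round(1).reshape(2,-1))
json.dump(list(r.x),open("clamp.json","w"))
H=C(0,130);print("head",H,"mouth",C(0,-80,84))
for name,p,z in(("grip",(72,340),112),("tip",(97,150),96)):
    w=onz(c,cr(p),z)[0];d=w-H;a=r.x[2];lx=np.cos(a)*d[0]+np.sin(a)*d[1];ly=-np.sin(a)*d[0]+np.cos(a)*d[1]
    print(name,w,lx,ly,np.hypot(lx,ly),"angle",np.arctan2(ly,-lx))
# collar & plain at z=54
e=[(562,0)];q=lambda x,y:(385+(x-562+.5)/3-.5,185+(y+.5)/3-.5)
print("tube",onz(c,[q(624,157)],54),"ears",onz(c,[q(617,123),q(618,200)],20))
m=onz(c,[q(585,158),q(651,158)],20);print("flange",m)
s=sense();go(s["position"])
sd=o["side"];print(proj(sd,np.vstack([C(0,-80,84),H+[0,0,64],onz(c,cr((72,340)),112)[0],onz(c,[q(624,157)],54)[0]])))
E
```

```text
[5.74919019e+02 5.60763949e+01 1.50133242e-01] [[ 0.6 -0.7 -1.2 -1.4 -0.1  4.7]
 [ 2.   2.9 -1.4  2.7 -4.  -3. ]]
head [555.47493518 184.61404543   0.        ] mouth [586.88460925 -23.02369771  84.        ]
grip [427.13245987 209.00711708 112.        ] -123.25030234418715 43.31484602352046 130.640012683614 angle 0.3379553588556135
tip [554.76918339 199.23587724  96.        ] 1.4891726815287087 14.562912343533405 14.638854162838328 angle 1.6727000100940315
tube [[ 458.87960826 -304.66237865   54.        ]] ears [[ 493.51366939 -306.39649626   20.        ]
 [ 421.98425181 -306.06447377   20.        ]]
flange [[ 460.46596719 -276.12451656   20.        ]
 [ 461.29650836 -337.38203444   20.        ]]
clk 0.1 pos [153.1 605.4 221.6] toolshift cm [0. 0. 0.] yaw x 1.323 y [-0.001 -0.002 -1.   ] open 87.1 F [-0.7 -0.2 -0.2]
[[296.36923897 212.3335527 ]
 [261.83193089 177.52548921]
 [218.33972605 169.75979345]
 [289.99683754 307.11698699]]
```

```bash
python3 -c "
from h import *
go([550,199,200])"
```

```text
clk 0.1 pos [153.1 605.4 221.6] toolshift cm [-29.66   2.2  -48.45] yaw x 1.323 y [-0.001 -0.002 -1.   ] open 87.1 F [-0.7 -0.2 -0.2]
```

```bash
python3 -m creep '[[-2.12,0.16,-3.46,0,0,0,4],[-2.12,0.16,-3.46,0,0,0,4],[-2.12,0.16,-3.46,0,0,0,4],[-2.12,0.16,-3.46,0,0,0,4],[-2.12,0.16,-3.46,0,0,0,4],[-2.12,0.16,-3.46,0,0,0,4],[-2.12,0.16,-3.46,0,0,0,4],[-2.12,0.16,-3.46,0,0,0,4],[-2.12,0.16,-3.46,0,0,0,4],[-2.12,0.16,-3.46,0,0,0,4],[-2.12,0.16,-3.46,0,0,0,4],[-2.12,0.16,-3.46,0,0,0,4],[-2.12,0.16,-3.46,0,0,0,4],[-2.12,0.16,-3.46,0,0,0,4],[0,0,0,0,0,0,4],[0,0,0,0,0,0,4]]' 20
python3 - <<'E'
from h import *
import pickle
go([554.8,199.2,74])
c=camera("wrist");pickle.dump(c,open("w1.pkl","wb"));save("w1.png",c["img"])
H=C(0,130)
print(proj(c,[[554.8,199.2,96],H+[0,0,64],[427,209,112],C(0,-80,84)]).round(0).tolist(),-np.array(c["R"]).T@np.array(c["t"]).ravel())
E
```

```text
clock: 1.7
position: [550.0, 198.5, 199.3]
tool_rot: [-1.316, -1.022, 1.024]
force: [-0.7, 1.0, 0.2]
opening: 0.459
clk 1.7 pos [550.  198.5 199.3] toolshift cm [ 0.19 12.53 -0.47] yaw x 1.321 y [-0.002  0.    -1.   ] open 40.0 F [-0.7  1.   0.2]
[[278.0, 218.0], [262.0, 213.0], [246.0, 41.0], [49.0, 306.0]] [486.73508121 213.84992459 360.49344341]
```

View pics/w1.png

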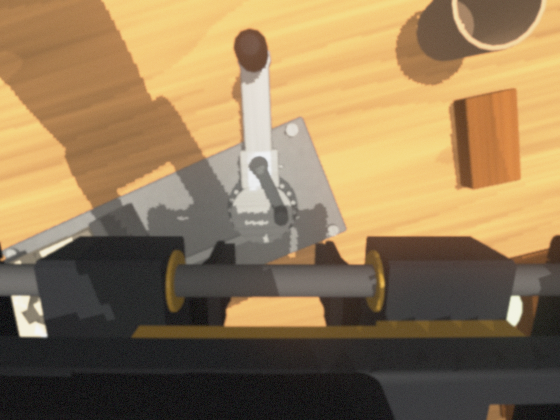

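The wrist view shows the pin top at about (281,214), the grip top at about (251,46) and the lever pivot at about (259,165). I'll refine the positions from these.

Run:
```python
from h import *
import pickle
c=pickle.load(open("w1.pkl","rb"))
P=onz(c,[(281,213)],96)[0];G=onz(c,[(251,46)],112)[0];V=onz(c,[(259,164)],72)[0];A=onz(c,[(263.5,210)],58)[0]
print("pin",P,"grip",G,"pivot",V,"headA",A)
d=G-A;print(np.hypot(*d[:2]),"dir",np.arctan2(d[1],d[0]), "theta", np.pi-np.arctan2(d[1],d[0])+C(0,0)[0]*0+0.150)
d=d/np.hypot(*d[:2]);H=G-130*d;print("head from grip",H,"expected pin", H+d*(44-44*np.cos(.42))+18*np.array([-d[1]*-1*-1,0,0])*0)
go([P[0],P[1],74])
# mould corners etc
```

```text
pin [551.69306774 202.32571802  96.        ] grip [430.78552821 211.5738094  112.        ] pivot [511.93438904 193.68127037  72.        ] headA [554.37589551 185.94704682  58.        ]
126.21929269945129 dir 2.9371375517982083 theta 0.3544551017915848
head from grip [558.07785734 185.17943605  56.38251198] expected pin [554.33341969 185.95585429  58.01855884]
clk 1.75 pos [549.5 199.4 199.5] toolshift cm [ 0.34 12.55 -0.16] yaw x 1.322 y [-0.002  0.    -1.   ] open 40.0 F [0.  0.6 1.3]
```

```bash
python3 -m creep '[[0.1,2.5,-0.05,0,0,0,4],[0.1,2.5,-0.05,0,0,0,4],[0.1,2.5,-0.05,0,0,0,4],[0,2.5,0,0,0,0,4],[0,2.5,0,0,0,0,4],[0,0,0,0,0,0,4],[-0.6,0,0,0,0,0,4],[-0.6,0,0,0,0,0,4],[-0.6,0,0,0,0,0,4],[-0.6,0,0,0,0,0,4],[-0.6,0,0,0,0,0,4],[-0.6,0,0,0,0,0,4],[-0.6,0,0,0,0,0,4],[-0.6,0,0,0,0,0,4],[0,0,0,0,0,0,4]]'
```

```text
clock: 3.25
position: [540.6, 155.2, 75.8]
tool_rot: [-1.316, -1.025, 1.023]
force: [1.7, 3.6, 2.2]
opening: 0.458
```

Run:
```python
from h import *
c=camera("top");save("t2.png",c["img"])
t=c["img"]
im=cv2.resize(t[175:265,195:265],None,fx=5,fy=5,interpolation=cv2.INTER_CUBIC);save("t2c.png",im)
s=sense();print(s["position"],s["force"])
w=camera("wrist")["img"];save("w2.png",np.hstack([cv2.resize(w,(533,400)),cv2.resize(im,(311,400))])[:,:800])
```

```text
[540.59156468 155.21860935  75.64070684] [1.324519   2.75554543 2.80967113]
```

View pics/w2.png

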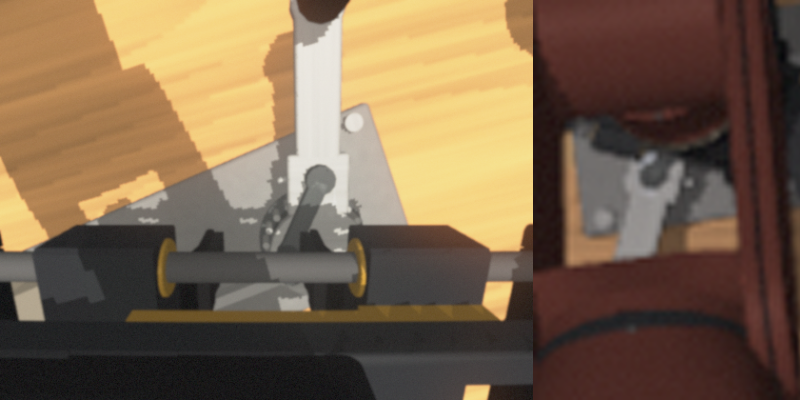

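The wrist view shows the lever leaning left, to the mould's side, with its pivot at (320,178) and the pin near (287,250). The contact force is about 3 N. I'll nudge it slightly to confirm it's at the stop, then retreat up.

```bash
python3 -m creep '[[-0.3,0,0,0,0,0,4],[0,0,0,0,0,0,4]]'; python3 -m creep '[[0.4,0,0,0,0,0,4],[0.3,-2,0,0,0,0,5],[0,-3,0,0,0,0,5],[0,-3,0,0,0,0,5],[0,-1,0,0,0,0,5],[0,0,0,0,0,0,5]]'
python3 - <<'E'
from h import *
c=camera("wrist");save("w3.png",c["img"])
h=cv2.cvtColor(c["img"],cv2.COLOR_RGB2HSV)
m=((h[:,:,2]<75)).astype(np.uint8);m[215:]=0
n,l,st,ce=cv2.connectedComponentsWithStats(m)
for i in range(1,n):
    if st[i,4]>80: print(st[i],ce[i].round(0),onz(c,[ce[i]],112)[0].round(0))
go([430,211,80])
E
```

```text
clock: 3.55
position: [540.4, 154.8, 75.4]
tool_rot: [-1.314, -1.028, 1.021]
force: [3.6, 11.8, 0.6]
opening: 0.462
clock: 4.15
position: [542.0, 158.8, 166.1]
tool_rot: [-1.318, -1.026, 1.024]
force: [-0.4, -0.6, -0.7]
opening: 0.576
clk 4.2 pos [541.1 158.8 164.4] toolshift cm [ 2.35  8.45 12.05] yaw x 1.323 y [-0.001 -0.001 -1.   ] open 49.8 F [-0.3 -0.1 -1.1]
```

View pics/w3.png

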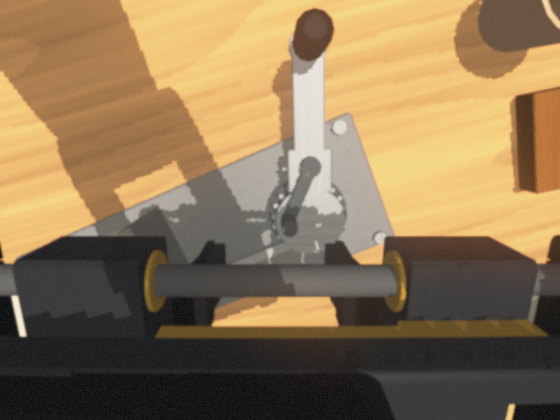

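The lever is now on the mould's side, with its pin at (289,227) left of the handle's line. Pushing against the stop gave 12 N. Next is the grip, whose top is at (316,24).

Run:
```python
from h import *
c=camera("wrist")
G=onz(c,[(315.5,24)],112)[0];A=onz(c,[(310.5,211)],60)[0];print(G,A)
d=(G-A)[:2];print(np.hypot(*d),"yaw want",np.arctan2(d[1],d[0])-np.pi/2)
go([G[0],G[1],135])
```

```text
[427.46026108 210.47281194 112.        ] [547.25330785 185.66279516  60.        ]
122.33524016254601 yaw want 1.3665762398801
clk 4.25 pos [540.4 158.8 163.4] toolshift cm [ 2.25  2.86 12.21] yaw x 1.323 y [-0.003 -0.001 -1.   ] open 49.9 F [ 0.7  0.6 -0.9]
```

```bash
python3 -m creep '[[0.45,0.5,2.4,0,-0.045,0,5],[0.45,0.5,2.4,0,0,0,5],[0.45,0.5,2.4,0,0,0,5],[0.45,0.5,2.3,0,0,0,5],[0.35,0.5,2.4,0,0,0,5],[0,1,0,0,0,0,5],[0,1.5,0,0,0,0,5],[0,1.5,0,0,0,0,5],[0,1.5,0,0,0,0,5],[0,0.5,0,0,0,0,5],[0,0,0,0,0,0,2.6],[0,0,0,0,0,0,2.6],[0,0,0,0,0,0,2.6],[0,0,0,0,0,0,2.6]]' 15
python3 -c "
from h import *
go([429,211,78])
import numpy as np
print(np.hypot(*(sense()['position'][:2]-[557,185])))"
```

```text
clock: 5.65
position: [430.2, 205.7, 80.7]
tool_rot: [-1.298, -1.06, 1.057]
force: [-0.2, 2.4, -0.7]
opening: 0.328
clk 5.65 pos [430.2 205.7  80.7] toolshift cm [0.49 0.27 0.22] yaw x 1.368 y [ 0.001  0.001 -1.   ] open 28.6 F [-0.2  2.4 -0.7]
128.5049418708145
```

```bash
python3 -m creep '[[0,0.1,0,0,0,0,2.6],[-1.3,0,-0.065,0,-0.1,0,2.6],[-1.3,0,-0.065,0,-0.1,0,2.6],[-1.3,0,-0.065,0,-0.1,0,2.6],[-1.3,0,-0.065,0,-0.1,0,2.6],[-1.3,0,-0.065,0,-0.1,0,2.6],[-1.3,0,-0.065,0,-0.1,0,2.6],[-1.3,0,-0.065,0,-0.1,0,2.6],[-1.3,0,-0.065,0,-0.1,0,2.6],[-1.3,0,-0.065,0,-0.1,0,2.6],[-1.3,0,-0.065,0,-0.1,0,2.6],[0,0,0,0,0,0,2.6]]'
python3 -c "
from h import *
go([429,211,78]);s=sense()
print(s['joints'].round(2));d=s['position'][:2]-np.array([557,185]);print(np.hypot(*d),np.arctan2(d[1],d[0])-np.pi/2)"
```

```text
clock: 6.85
position: [467.4, 84.9, 79.7]
tool_rot: [-0.722, -1.768, 1.768]
force: [-1.1, -0.8, 0.8]
opening: 0.299
clk 6.85 pos [467.4  84.9  79.7] toolshift cm [11.56  0.16 -6.33] yaw x 2.368 y [ 0.002 -0.001 -1.   ] open 26.0 F [-1.1 -0.8  0.8]
[ 0.01  0.02  2.04 -0.    1.09 -2.35]
134.28468883251793 -3.871614852210805
```

```bash
python3 -m creep '[[1.3,0,-0.065,0,0.1,0,2.6],[1.3,0,-0.065,0,0.1,0,2.6],[1.3,0,-0.065,0,0.1,0,2.6],[1.3,0,-0.065,0,0.1,0,2.6],[1.3,0,-0.065,0,0.1,0,2.6],[1.3,0,-0.065,0,0.1,0,2.6],[1.3,0,-0.065,0,0.1,0,2.6],[1.3,0,-0.065,0,0.1,0,2.6],[1.3,0,-0.065,0,0.1,0,2.6],[1.3,0,-0.065,0,0.1,0,2.6],[1.3,0,-0.065,0,0.1,0,2.6],[1.3,0,-0.065,0,0.1,0,2.6],[1.3,0,-0.065,0,0.1,0,2.6],[0,0,0,0,0,0,2.6]]'
python3 -c "
from h import *
go([429,211,78]);s=sense()
d=s['position'][:2]-np.array([557,185]);print(np.hypot(*d),np.arctan2(d[1],d[0])-np.pi/2)
c=camera('top');save('t4.png',cv2.resize(c['img'][150:260,195:345],None,fx=5,fy=5))"
```

```text
clock: 8.25
position: [440.0, 241.7, 77.9]
tool_rot: [-1.407, -0.822, 0.833]
force: [-5.6, -3.0, 0.1]
opening: 0.299
clk 8.25 pos [440.  241.7  77.9] toolshift cm [-3.22  0.   -0.53] yaw x 1.063 y [-0.006 -0.003 -1.   ] open 26.0 F [-5.6 -3.   0.1]
130.0109432462608 1.119566353103091
```

View pics/t4.png

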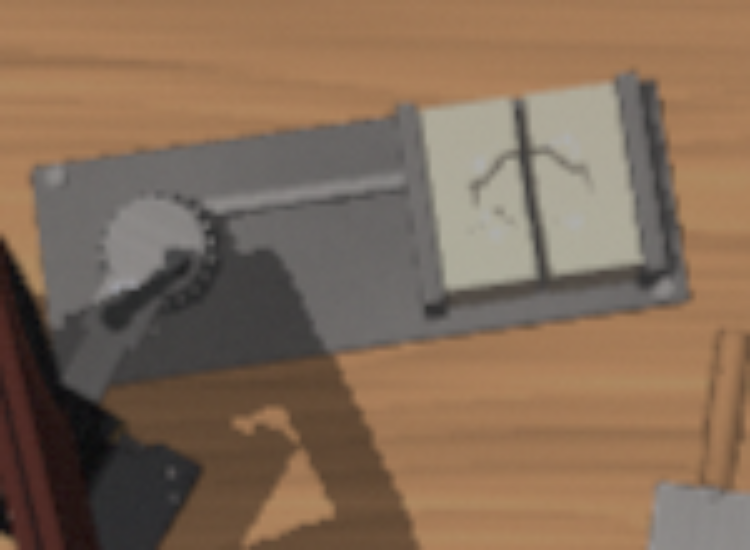

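The first stroke worked: the gap at about (535,190) in the crop is now narrow, roughly 5 mm. I'll run two more cycles.

```bash
python3 -m creep '[[-1.3,0,-0.065,0,-0.1,0,2.6],[-1.3,0,-0.065,0,-0.1,0,2.6],[-1.3,0,-0.065,0,-0.1,0,2.6],[-1.3,0,-0.065,0,-0.1,0,2.6],[-1.3,0,-0.065,0,-0.1,0,2.6],[-1.3,0,-0.065,0,-0.1,0,2.6],[-1.3,0,-0.065,0,-0.1,0,2.6],[-1.3,0,-0.065,0,-0.1,0,2.6],[-1.3,0,-0.065,0,-0.1,0,2.6],[-1.3,0,-0.065,0,-0.1,0,2.6],[-1.3,0,-0.065,0,-0.1,0,2.6],[-1.3,0,-0.065,0,-0.1,0,2.6],[-1.3,0,-0.065,0,-0.1,0,2.6]]'
python3 -m creep '[[1.3,0,-0.065,0,0.1,0,2.6],[1.3,0,-0.065,0,0.1,0,2.6],[1.3,0,-0.065,0,0.1,0,2.6],[1.3,0,-0.065,0,0.1,0,2.6],[1.3,0,-0.065,0,0.1,0,2.6],[1.3,0,-0.065,0,0.1,0,2.6],[1.3,0,-0.065,0,0.1,0,2.6],[1.3,0,-0.065,0,0.1,0,2.6],[1.3,0,-0.065,0,0.1,0,2.6],[1.3,0,-0.065,0,0.1,0,2.6],[1.3,0,-0.065,0,0.1,0,2.6],[1.3,0,-0.065,0,0.1,0,2.6],[1.3,0,-0.065,0,0.1,0,2.6],[0,0,0,0,0,0,2.6]]'
python3 -c "
from h import *
go([429,211,78]);s=sense()
d=s['position'][:2]-np.array([557,185]);print(np.hypot(*d),np.arctan2(d[1],d[0])-np.pi/2)"
```

```text
clock: 9.6
position: [466.0, 86.5, 79.3]
tool_rot: [-0.718, -1.769, 1.767]
force: [-0.5, 3.9, 0.7]
opening: 0.302
clock: 11.0
position: [440.0, 240.9, 78.2]
tool_rot: [-1.408, -0.821, 0.835]
force: [-4.8, -3.6, 2.5]
opening: 0.3
clk 11.0 pos [440.  240.9  78.2] toolshift cm [-3.15  0.04 -0.49] yaw x 1.064 y [-0.007 -0.005 -1.   ] open 26.1 F [-4.8 -3.6  2.5]
129.70108497225073 1.125046994700329
```

```bash
python3 -m creep '[[-1.3,0,-0.065,0,-0.1,0,2.6],[-1.3,0,-0.065,0,-0.1,0,2.6],[-1.3,0,-0.065,0,-0.1,0,2.6],[-1.3,0,-0.065,0,-0.1,0,2.6],[-1.3,0,-0.065,0,-0.1,0,2.6],[-1.3,0,-0.065,0,-0.1,0,2.6],[-1.3,0,-0.065,0,-0.1,0,2.6],[-1.3,0,-0.065,0,-0.1,0,2.6],[-1.3,0,-0.065,0,-0.1,0,2.6],[-1.3,0,-0.065,0,-0.1,0,2.6],[-1.3,0,-0.065,0,-0.1,0,2.6],[-1.3,0,-0.065,0,-0.1,0,2.6]]'
python3 -m creep '[[1.3,0,-0.065,0,0.1,0,2.6],[1.3,0,-0.065,0,0.1,0,2.6],[1.3,0,-0.065,0,0.1,0,2.6],[1.3,0,-0.065,0,0.1,0,2.6],[1.3,0,-0.065,0,0.1,0,2.6],[1.3,0,-0.065,0,0.1,0,2.6],[1.3,0,-0.065,0,0.1,0,2.6],[1.3,0,-0.065,0,0.1,0,2.6],[1.3,0,-0.065,0,0.1,0,2.6],[1.3,0,-0.065,0,0.1,0,2.6],[1.3,0,-0.065,0,0.1,0,2.6],[1.3,0,-0.065,0,0.1,0,2.6],[0,0,0,0,0,0,2.6]]'
python3 -c "
from h import *
go([429,211,78]);s=sense()
c=camera('top');np.save('t5.npy',c['img']);save('t5.png',cv2.resize(c['img'][150:260,195:345],None,fx=5,fy=5))"
```

```text
clock: 12.2
position: [457.2, 95.9, 79.4]
tool_rot: [-0.793, -1.703, 1.701]
force: [0.2, 2.5, -0.6]
opening: 0.297
clock: 13.5
position: [440.1, 240.9, 78.3]
tool_rot: [-1.408, -0.822, 0.835]
force: [-2.8, -3.4, 0.7]
opening: 0.302
clk 13.5 pos [440.1 240.9  78.3] toolshift cm [-3.16  0.05 -0.48] yaw x 1.064 y [-0.007 -0.004 -1.   ] open 26.2 F [-2.8 -3.4  0.7]
```

View pics/t5.png

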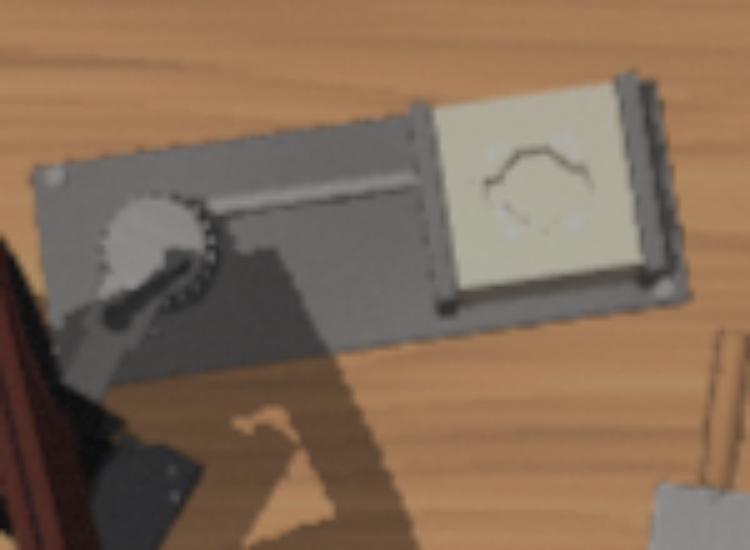

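The gap is gone and the mould is closed, with the plaster square spanning crop (433,110) to (642,264). Next I'll find the mouth from the plaster's top corners, release the grip and plan the collar.

```bash
python3 - <<'E'
from h import *
c=camera("top");t=c["img"].astype(int)
print(t[190,302],t[207,300])
h=cv2.cvtColor(c["img"],cv2.COLOR_RGB2HSV)
m=((h[:,:,2]>150)&(h[:,:,1]<90)).astype(np.uint8);m[:160]=0;m[215:]=0;m[:,:275]=0;m[:,:][:,330:]=0
m=cv2.morphologyEx(m,cv2.MORPH_CLOSE,np.ones((7,7)))
k=max(cv2.findContours(m,0,2)[0],key=cv2.contourArea);r=cv2.minAreaRect(k);print(r,cv2.boxPoints(r))
b=cv2.boxPoints(r)
for B in (b,[(195+x/5-.4,150+y/5-.4) for x,y in [(433,110),(613,84),(642,264),(458,291)]]):
    W=onz(c,B,84)[:,:2];print("ctr",W.mean(0),"sides",[(np.hypot(*(W[i]-W[i-1])),np.arctan2(*(W[i]-W[i-1])[::-1])) for i in range(4)])
print("fit mouth",C(0,-80,84))
s=sense();d=s['position'];go([460,-306,120])
# collar by grey colour near (404,238): use flange/tube contours
g=((h[:,:,1]<60)&(h[:,:,2]>110)).astype(np.uint8);q=np.zeros_like(g);q[222:256,386:424]=g[222:256,386:424]
k=max(cv2.findContours(q,0,2)[0],key=cv2.contourArea);x=k[:,0]
print("bbox",cv2.boundingRect(k)); yy=x[:,1];top=x[yy==yy.min()].mean(0);bot=x[yy==yy.max()].mean(0)
print("ears",top,bot,onz(c,[top,bot],20))
E
python3 -m creep '[[0,0,0,0,0,0,5],[0,0,0,0,0,0,5],[0,0,0,0,0,0,5],[0,-2,0,0,0,0,5],[0,-3,0,0,0,0,5],[0,-3,0,0,0,0,5],[0,-3,0,0,0,0,5],[0,-3,0,0,0,0,5]]'
```

```text
[174 170 155] [82 76 68]
((302.0999755859375, 186.1999969482422), (36.62813186645508, 36.62813186645508), 81.8698959350586) [[281.37997 170.65999]
 [317.63998 165.48   ]
 [322.81998 201.74   ]
 [286.55997 206.92   ]]
ctr [589.87852889 -22.14353481] sides [(np.float64(100.11540413958433), np.float64(0.1550245741564748)), (np.float64(99.2617309114927), np.float64(-1.411986300077133)), (np.float64(100.28990789149702), np.float64(-2.9965754881595466)), (np.float64(98.25761087668597), np.float64(1.72792015779579))]
ctr [587.54243524 -21.62862414] sides [(np.float64(99.8362176808325), np.float64(0.1505584214268411)), (np.float64(98.54526829559819), np.float64(-1.4104413823639006)), (np.float64(99.77460566555308), np.float64(-2.9789048068835102)), (np.float64(99.75608098589935), np.float64(1.7317235955436334))]
fit mouth [586.88460925 -23.02369771  84.        ]
clk 13.6 pos [441.9 241.7  78.7] toolshift cm [-47.07  -4.07 -28.08] yaw x 1.066 y [-0.002 -0.001 -1.   ] open 25.7 F [ 0.6 -0.1 -0.7]
bbox (392, 224, 23, 29)
ears [403. 224.] [403. 252.] [[ 498.19451926 -306.47874447   20.        ]
 [ 420.12704987 -305.10752649   20.        ]]
clock: 14.4
position: [443.1, 241.7, 220.6]
tool_rot: [-1.406, -0.831, 0.83]
force: [1.1, 0.4, -0.1]
opening: 0.573
```

```bash
python3 -m creep '[[-3.36,0,-1.99,0,0,0,6],[-3.36,0,-1.99,0,0,0,6],[-3.36,0,-1.99,0,0,0,6],[-3.36,0,-1.99,0,0,0,6],[-3.36,0,-1.99,0,0,0,6],[-3.36,0,-1.99,0,0,0,6],[-3.36,0,-1.99,0,0,0,6],[-3.36,0,-1.99,0,0,0,6],[-3.36,0,-1.99,0,0,0,6],[-3.36,0,-1.99,0,0,0,6],[-3.36,0,-1.99,0,0,0,6],[-3.36,0,-1.99,0,0,0,6],[-3.36,0,-1.99,0,0,0,6],[-3.36,0,-1.99,0,0,0,6],[0,1,0,0,-0.126,0,6],[0,1,0,0,-0.126,0,6],[0,1,0,0,-0.126,0,6],[0,1,0,0,-0.126,0,6],[0,0,0,0,0,0,6]]'
python3 - <<'E'
from h import *
import pickle
c=camera("wrist");pickle.dump(c,open("w6.pkl","wb"));save("w6.png",c["img"])
print(proj(c,[[459.3,-305.5,54],[498,-306,20],[420,-305,20]]).round(0).tolist())
go([459.3,-305.5,26])
E
```

```text
clock: 16.3
position: [459.7, -304.1, 177.6]
tool_rot: [-1.206, -1.21, 1.21]
force: [-0.6, -0.2, -0.3]
opening: 0.691
[[274.0, 206.0], [273.0, 237.0], [275.0, 157.0]]
clk 16.35 pos [ 460.1 -304.4  178.5] toolshift cm [-0.13 15.25  0.07] yaw x 1.569 y [-0.001  0.001 -1.   ] open 59.9 F [ 0.4 -0.6  0.7]
```

View pics/w6.png

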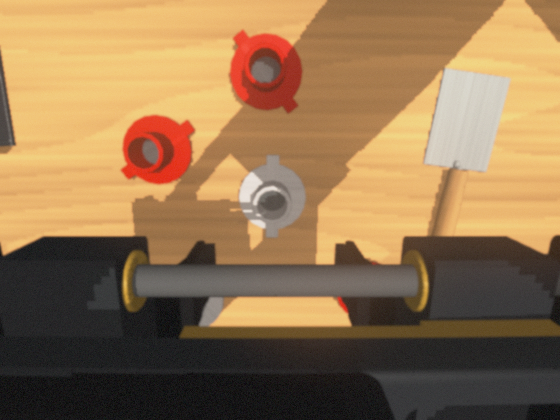

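The wrist view shows the lugged collar between the open fingers, with ears at (273,156) and (271,236) and tube at (271,203), within 3 px of the prediction. I'll descend and grip.

```bash
python3 -m creep '[[-0.3,1.9,0.05,0,0,0,6],[0,1.9,0,0,0,0,6],[0,1.9,0,0,0,0,6],[0,1.9,0,0,0,0,6],[0,1.9,0,0,0,0,6],[0,1.9,0,0,0,0,6],[0,1.9,0,0,0,0,6],[0,1.7,0,0,0,0,6],[0,0.2,0,0,0,0,6],[0,0,0,0,0,0,2.6],[0,0,0,0,0,0,2.6],[0,0,0,0,0,0,2.6],[0,0,0,0,0,0,2.6],[0,0,0,0,0,0,2.6],[0,0,0,0,0,0,2.6]]' 25
python3 -c "
from h import *
go([459.3,-305.5,26])"
```

```text
clock: 17.85
position: [460.5, -307.9, 27.9]
tool_rot: [-1.21, -1.21, 1.21]
force: [-0.2, 1.2, 5.0]
opening: 0.373
clk 17.85 pos [ 460.5 -307.9   27.9] toolshift cm [0.24 0.19 0.12] yaw x 1.572 y [ 0.001 -0.001 -1.   ] open 32.5 F [-0.2  1.2  5. ]
```

```bash
python3 -m creep '[[0,-1,0,0,0,0,2.6],[0,-2,0,0,0,0,2.6],[0,-3,0,0,0,0,2.6],[0,-3,0,0,0,0,2.6],[0,-2.5,0,0,0,0,2.6],[0,-1,0,0,0,0,2.6],[1.6,0,-0.7,0,0,0,2.6],[3,0,-1.35,0,0,0,2.6],[3,0,-1.35,0,0,0,2.6],[3,0,-1.35,0,0,0,2.6],[3,0,-1.35,0,0,0,2.6],[3,0,-1.35,0,0,0,2.6],[3,0,-1.35,0,0,0,2.6],[3,0,-1.35,0,0,0,2.6],[3,0,-1.35,0,0,0,2.6],[3,0,-1.25,0,0,0,2.6],[0,0,0,0,0,0,2.6]]'
python3 -m creep '[[0,0,0,0,0.142,0,2.6],[0,0,0,0,0.142,0,2.6],[0,0,0,0,0.142,0,2.6],[0,0,0,0,0.142,0,2.6],[0,0,0,0,0.142,0,2.6],[0,0,0,0,0.142,0,2.6],[0,0,0,0,0.142,0,2.6],[0,0,0,0,0.142,0,2.6],[0,0,0,0,0.142,0,2.6],[0,0,0,0,0.142,0,2.6],[0,0,0,0,0,0,2.6],[0,0,0,0,0,0,2.6]]'
python3 - <<'E'
from h import *
go([588,-22.2,116])
a=camera("top")["img"];b=camera("side");w=camera("wrist")["img"]
p=proj(b,[[588,-22,100]])[0].astype(int);print(p)
i=cv2.resize(b["img"][p[1]-60:p[1]+60,p[0]-55:p[0]+55],(412,450),interpolation=cv2.INTER_CUBIC)
j=cv2.resize(w[60:300,180:380],(375,450))
save("v7.png",np.hstack([i,j]))
E
```

```text
clock: 19.55
position: [587.5, -17.9, 151.2]
tool_rot: [-1.205, -1.213, 1.212]
force: [-0.5, -0.2, -0.6]
opening: 0.378
clock: 20.75
position: [586.7, -21.9, 151.5]
tool_rot: [-1.567, -0.121, 0.123]
force: [-0.7, 0.9, -0.8]
opening: 0.373
clk 20.75 pos [586.7 -21.9 151.5] toolshift cm [ 0.13  3.55 -0.05] yaw x 0.155 y [-0.001 -0.    -1.   ] open 32.5 F [-0.7  0.9 -0.8]
[296 207]
```

View pics/v7.png

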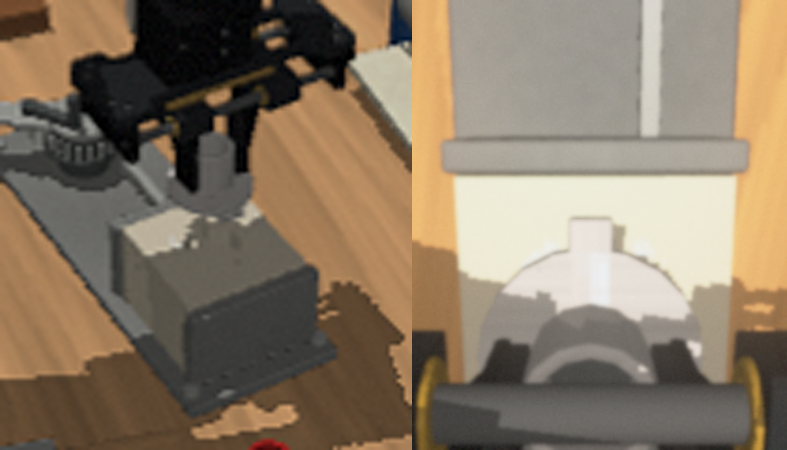

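The wrist crop shows the ear vertical at x≈591, against a plaster midline of ≈595 and square to the plate. The side crop shows the collar hovering over the mouth. That agrees with the computed shift, so I'll descend to just above the plaster and then go slowly.

```bash
python3 -m creep '[[0.12,0.8,-0.05,0,0,0,2.6],[0,1,0,0,0,0,2.6],[0,1,0,0,0,0,2.6],[0,0.8,0,0,0,0,2.6],[0,0.2,0,0,0,0,2.6],[0,0.2,0,0,0,0,2.6],[0,0.2,0,0,0,0,2.6],[0,0.1,0,0,0,0,2.6],[0,0,0,0,0,0,2.6]]'
python3 -c "
from h import *
go([588,-22.2,98])"
```

```text
clock: 21.8
position: [588.6, -21.8, 109.3]
tool_rot: [-1.568, -0.12, 0.119]
force: [-0.7, -0.5, -1.0]
opening: 0.374
clk 21.8 pos [588.6 -21.8 109.3] toolshift cm [-0.07  1.13 -0.03] yaw x 0.152 y [ 0. -0. -1.] open 32.5 F [-0.7 -0.5 -1. ]
```

```bash
python3 -m creep '[[0,0.15,0,0,0,0,2.6],[0,0.15,0,0,0,0,2.6],[0,0.15,0,0,0,0,2.6],[0,0,0,0,0,0,2.6]]'; python3 -m creep '[[0,0.15,0,0,0,0,2.6],[0,0.15,0,0,0,0,2.6],[0,0,0,0,0,0,2.6]]'
```

```text
clock: 22.2
position: [588.4, -21.9, 104.4]
tool_rot: [-1.568, -0.119, 0.12]
force: [-0.4, -0.3, -1.7]
opening: 0.37
clock: 22.5
position: [588.4, -21.8, 101.4]
tool_rot: [-1.568, -0.119, 0.12]
force: [0.7, 0.6, -1.7]
opening: 0.373
```

Collar is entering freely without any contact force; continue to the flange.

```bash
python3 -m creep '[[0,0.1,0,0,0,0,2.6],[0,0.1,0,0,0,0,2.6],[0,0,0,0,0,0,2.6]]'; python3 -m creep '[[0,0.1,0,0,0,0,2.6],[0,0.1,0,0,0,0,2.6],[0,0,0,0,0,0,2.6]]'
```

```text
clock: 22.8
position: [588.5, -21.8, 99.5]
tool_rot: [-1.568, -0.119, 0.119]
force: [1.1, -0.5, -0.5]
opening: 0.372
clock: 23.1
position: [588.6, -21.8, 98.0]
tool_rot: [-1.568, -0.119, 0.119]
force: [-0.6, -0.6, 2.0]
opening: 0.369
```

```bash
python3 -m creep '[[0,0.1,0,0,0,0,2.6],[0,0,0,0,0,0,2.6]]'; python3 -m creep '[[0,0,0,0,0,0,3.6],[0,0,0,0,0,0,4.4],[0,0,0,0,0,0,5],[0,0,0,0,0,0,5],[0,0,0,0,0,0,5],[0,-1.5,0,0,0,0,5],[0,-3,0,0,0,0,5],[0,-3,0,0,0,0,5],[0,-3,0,0,0,0,5],[-2.5,-2,4,0,0,0,5],[-2.5,0,4,0,0,0,5],[-2.5,0,4,0,0,0,5],[0,0,0,0,0,0,5]]'
python3 - <<'E'
from h import *
go([588,-22,98])
a=camera("top");b=camera("side");w=camera("wrist")
ims=[]
for c in(a,b):
    p=proj(c,[[588,-22,84]])[0].astype(int)
    ims.append(cv2.resize(c["img"][p[1]-30:p[1]+30,p[0]-40:p[0]+40],(400,300),interpolation=cv2.INTER_CUBIC))
wi=cv2.resize(w["img"],(400,300))
t=cv2.resize(a["img"][150:260,195:345],(400,293));t=cv2.copyMakeBorder(t,0,7,0,0,0)
save("v8.png",np.vstack([np.hstack(ims),np.hstack([wi,t])]))
print(proj(w,[[588,-22,124],[588,-22,90]]).round(0))
E
```

```text
clock: 23.3
position: [588.6, -21.8, 97.9]
tool_rot: [-1.568, -0.12, 0.119]
force: [-3.0, -0.3, 8.4]
opening: 0.368
clock: 24.6
position: [494.0, 88.2, 222.4]
tool_rot: [-1.566, -0.123, 0.122]
force: [0.3, -1.0, -1.1]
opening: 0.574
clk 24.6 pos [494.   88.2 222.4] toolshift cm [  7.57  12.42 -12.36] yaw x 0.156 y [-0.     0.002 -1.   ] open 50.0 F [ 0.3 -1.  -1.1]
[[359. 346.]
 [350. 324.]]
```

View pics/v8.png

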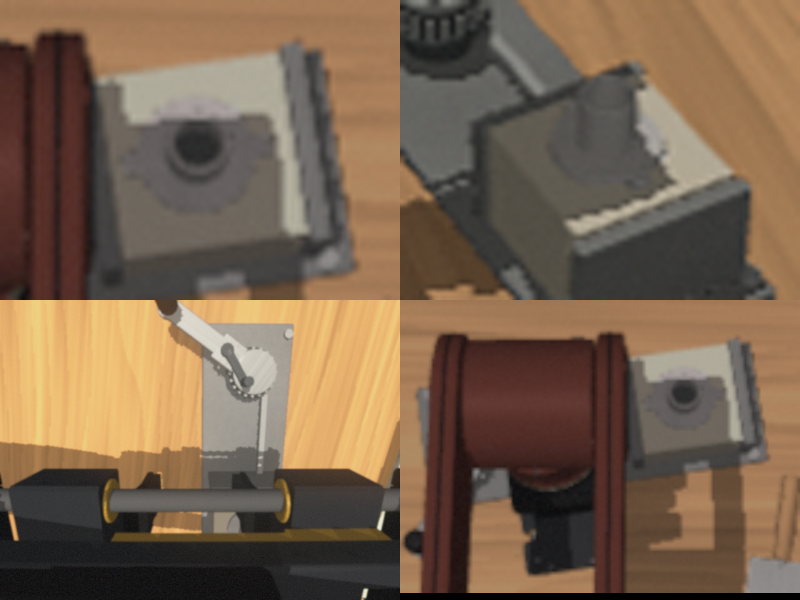

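The top view shows the ears along the slots at crop (130,160) and (268,135), and the side view shows the flange lying flat on the plaster. In the wrist view the lever pin at (247,382) leans about 0.4 rad to the mould's side of the handle line. The arm is clear, so I'm handing in.

```bash
python3 -c "
from station import sign_off
print(sign_off())"
```

```text
the job is handed in; nothing more can be done
None
```

The mould is closed, the lugged collar is seated in its mouth, and I handed the job in at about 25 s of the 69 s allowed. The hand-in reported no verdict.

- **Lever:** I pushed it over to the mould's side. The force rose to about 12 N at the stop, and the last wrist view shows it leaning about 0.4 rad to that side.
- **Ratchet:** three driving swings closed the mould. The top view showed no gap at the parting line after the third swing. I judged it home from the picture alone, since the joint value isn't available.
- **Collar:** I lined up the grey collar with two lugs from the camera measurements. It dropped straight into the slots, so no turning was needed. The flange met the plaster at the expected height, about 14 mm below first contact with the top, with a press of about 8 N. The final views show the ears along the slots and the flange flat.
- **Other things on the bench:** I saw no contact with any of them, but I did not measure their final positions. The arm ended up clear of everything.

One check was slightly off: the gripper read 32.5 mm on the 34 mm tube. The collar still seated correctly. No other check failed or disagreed.

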